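# Change the adapter plate of a harness tester

### The job

Change over the harness tester: draw the dock's red-knobbed bolt fully back, slide the red adapter plate out and leave it squarely in the middle of the green return mat, long sides along the mat's long sides, then slide the blue plate into the dock until it is home against the back stop, push the bolt fully shut, and last press the green start button. Plates are only slid flat along the bench, never lifted or tipped, and the button must not be pressed while the bolt is open; leave the yellow plate and the other things on the bench where they are.

Things in the scene. Friction and masses are not known exactly. Their poses are not given: they have to be found in the camera images.
- dock: fixed low bay of the tester; place and heading vary. Origin: on the bench at the seat's centre = centre of the underside of a plate that is home. +x: the way plates slide in (about away from the robot); +y: the bolt's side. Floor is the bench, no step. Side rails 12 mm high, 96 mm apart; back stop 26 mm high, face at x = +55 mm. Control pod 34 mm high at y = -63 to -119, x = -23 to 77 mm
- dock_mouth (a point): middle of the outer end of the dock's mouth, on the bench, at x = -99, y = 0 mm in the dock's frame. From here yellow vanes 12 mm high narrow the way from about 128 to 95 mm by x = -72 mm. A plate is clear of the dock when its centre is at x below -160 mm. Bolt guides 12 mm high at y = 68 to 150, x = -43 to -84 mm
- bolt (a joint): steel sliding bolt across the dock's mouth, metres: 0 = fully shut (its tip covers 30 mm of the plate's outer edge and holds the plate in), 0.05 = fully back (mouth free); grows along the dock's +y. About 2 N moves it; stops at both ends; stays where left. Starts shut within 7 mm. It shuts only if the plate is home within about 3 mm. Bar 12 mm wide, top 12 mm above the bench
- bolt_knob (a point): centre of the top of the bolt's red upright knob, 54 mm above the bench; the knob is 18 mm in diameter and 38 mm tall (16 to 54 mm above the bench), moves with the bolt; shut it lies at x = -64, y = +85 mm in the dock's frame, fully back at y = +135 mm
- start (a joint): travel of the green start button, metres: 0 = up, 0.006 = fully down; pressed from above, it springs back, about 5 N to press fully. Counts as pressed beyond 0.0045
- start_top (a point): centre of the top of the green start button (28 mm in diameter) on the dock's pod, at x = +5, y = -91 mm in the dock's frame; pressed straight down
- used_plate: red adapter plate, starts in the dock: loose slab 110 (its x) x 90 (its y) x 10 mm, about 0.4 kg. Origin: centre of its underside. In its middle a black upright handle rib along x, 56 mm long, 14 mm thick, from 10 to 52 mm above the bench; white connector strips up to 20 mm high across both ends at x = -43 and +43 mm. Same both ways round
- next_plate: blue adapter plate that must go into the dock: same shape, size and frame as the red plate; starts on the bench on the left or the right, its x within about 25 degrees of straight ahead. May go in either way round
- return_mat: green return mat with a thin white border, 170 (its x) x 135 mm (its y), fixed, thin film flush with the bench (plates slide over it); origin at its centre. On the left or the right, opposite to the blue plate
- spare_plate: yellow adapter plate, a spare of the same shape as the other plates; not needed, leave it alone
- terminal_box: open cardboard box with small terminals, 100 x 80 x 35 mm; bystander; origin under its centre
- tape_roll: roll of green tape lying flat, 70 mm across, 20 mm high; bystander
- spool: orange spool standing up, 60 mm across, 56 mm high; bystander
- screwdriver: red screwdriver lying on the bench; bystander
- glasses_case: light grey rounded glasses case, 70 x 160 x 40 mm; bystander
- cleaner_can: upright can, 52 mm across, 140 mm high; bystander
Things that resemble listed ones, but are neither listed nor needed, are in the scene too. Of the things like the used_plate, leave any that is purple; of the rest the smaller one is meant.

How it is judged:
By the outcome, as a careful person would: the job done as asked, in the order asked, and still so for the second after the job is handed in, with the robot touching nothing.
It also fails if it takes over 72 s, if anything falls off the work surface, if the arm or the gripper's body presses on something with over 40 N, if the wrist force passes 120 N, or if a joint passes its speed limit or range.

### The arm

A 6-joint arm with a two-finger parallel gripper is mounted at the origin on the work surface. World frame = base frame: x ahead of the robot, y to its left, z up, the work surface at z = 0. Lengths are in mm, angles in rad, forces in N, time in s.
With the tool pointing down it reaches from about 275 to 750 mm from the base axis. Payload 10.2 kg.
Tool frame: the origin (TCP) lies at the very end of the fingers, on their centre line; the grasp point (between the pads) lies ctrl.grip_depth behind it (ctrl.grip_depth is the distance from the TCP to the grasp point, in mm); z points along the fingers, y is the direction in which the jaws open and shut (so a half turn about z gives the same grasp; the last joint's range is limited). The gripper opens to 85 mm and grips with 20 to 120 N. Pads are 22 mm wide; open, the fingers measure 114 mm over their backs; the gripper's body (76 mm by 85 mm) begins 54 mm behind the grasp point. The pads swing forward as they close: fully open they stand 13 mm farther back than shut.
Start: joints at [-1.476, 0.313, 1.498, -0, 1.331, -0.223], TCP at [164.038, -498.721, 231.294] pointing down, gripper open.
Joint ranges: [-2.94, 2.94], [-0.97, 2.17], [0.19, 2.56], [-1.23, 4.37], [0.02, 3.11], [-2.88, 2.88]. Speed limits (rad/s): [2.39, 2.39, 3.01, 3.14, 3.14, 3.14].

### API

Orientations are given as a unit quaternion [w, x, y, z].
In Python, from rig import telemetry, eyes, ctrl, nets gives the robot as it stands. The module is installed in compiled form; this text tells all that it offers.
- The arm moves only by the tool drive_tool, never from a script. Its argument "series" is text: rows parted by semicolons, each of 7 numbers parted by spaces: the shift along the tool's x, y, z normalised to -1 to 1, where 1 is 0.12 m, then the turn, a rotation vector about the tool's x, y, z normalised to -1 to 1, where 1 is 0.5 rad, then the opening, from 0 (shut) to 1 (fully open). In form: tx ty tz wx wy wz hand; .... A call has 1 to 20 rows; each row is the pose to reach, as a shift and turn from the pose measured when the call began, along the tool's axes at that moment; what a row does not reach only later rows make up. A row lasts 1/10 s, in which the tool goes at most 50 mm and 8.59 degrees, less where a joint would pass 70% of its speed; a pose out of reach is approached as far as the arm can. A call with a number of a shift or a turn outside -1 to 1 is refused whole. A call with a gripper value outside its range is refused whole. The fingers move at their own pace and stop on an object; "newtons" is the grip in N (left out, the last holds). Time passes only in rows, so rows that repeat a pose let the fingers close. It gives the time, the measured TCP pose, the force and the opening at its end, in the units of the state.
- telemetry.sense(): the state, without advancing time (a new reading comes with each control period).
- eyes.capture(name): name is "side" or "top"; returns a dict with "frame" (384x512x3 uint8, red, green, blue), "fx", "fy", "cx", "cy" (pixels), "view" (4x4, takes a point from world to camera coordinates). Camera axes: x right, y up, looking along -z (the intrinsics and any distortion apply to the point x, -y, -z); pixel columns grow to the right and rows downward; lengths in mm; the calibration is good to about 2 mm. A picture is of the moment at which its call begins. There is no depth.
- ctrl.finish_job(): hands the job in, once; it reports no verdict.
Trained networks look in a picture, given as the dict that the camera call returned (one of the last four; its "shot" number tells which), for a name from the list of things; names that differ only in an ending like _2 or _b are one class to them, and where a whole thing is asked for, a point or a joint stands for the part that bears it (a point fixed in the world has none). Each returns a list of dicts, best first, with "confidence" (0 to 1); they miss things now and then, are a little off and sometimes report something else, mostly with a low value. They report only what shows in the picture. A call takes as long as a camera call. They do not tell look-alikes from the thing itself.
- nets.spot_in(name, picture): "rect" ([left, top, right, bottom] in pixels, round what is visible of it).
The state is a dict: "time_s": time; "joints": joint angles; "dq": joint speeds; "tau": joint torques, N m; "eef_pos": TCP position; "ee_rot": TCP orientation; "force": force on the tool from outside, world axes, zero at the start; "wrist_torque": the same for the moment, N m; "grip_width": opening from 0.0 (shut) to 1.0 (fully open).
Only numpy, scipy, OpenCV 4.12 (cv2) and the standard library are available. Lean on these libraries where they do the work, as an engineer would, in place of code of your own. Each camera call takes 0.05 s, during which the arm holds its last target. There are 200 camera calls.

## Working session

There is one attempt and no reset: what is moved stays moved. The work goes in short steps, Python scripts to look and compute and a tool call to move; the robot and the scene stay as the last step left them, time stands still between calls to the robot, and variables do not carry over. Pictures are saved under pics/ and viewed, about 8 in all and at most 12, crops included, and the job is handed in when it is done.

Besides the shell and the picture viewer there is one more tool, called after "Request:" as name(argument=value, ...) on one line, values as JSON. drive_tool: Moves the arm, as the interface text tells. Scaled input: -1 to 1 covers 0.12 m each way for a shift and 0.5 rad each way for a turn. Its arguments: {"type":"object","properties":{"series":{"type":"string"},"newtons":{"type":"number"}},"required":["series"]}

```bash
mkdir -p pics
cat > h.py <<'E'
import numpy as np, cv2
from rig import telemetry, eyes, ctrl, nets
def snap(n,f=None):
    p=eyes.capture(n)
    if f: cv2.imwrite('pics/'+f,cv2.cvtColor(p['frame'],cv2.COLOR_RGB2BGR))
    return p
def ray(p,u,v,z=0.):
    V=np.array(p['view']);R=V[:3,:3];t=V[:3,3]
    d=np.array([(u-p['cx'])/p['fx'],-(v-p['cy'])/p['fy'],-1.])
    c=-R.T@t; w=R.T@d
    return c+w*(z-c[2])/w[2]
def proj(p,X):
    V=np.array(p['view']);q=V[:3,:3]@np.array(X,float)+V[:3,3]
    return np.array([p['cx']+p['fx']*q[0]/-q[2],p['cy']+p['fy']*q[1]/q[2]])
E
python3 - <<'E'
from h import *
for n in('top','side'):
    p=snap(n,n+'1.png'); print(n,{k:v for k,v in p.items() if k not in('frame',)})
    for k in['dock','bolt','bolt_knob','start_top','used_plate','next_plate','return_mat','spare_plate','terminal_box','tape_roll','spool','screwdriver','glasses_case','cleaner_can']:
        print(k,[(np.round(r['rect']).astype(int).tolist(),round(r['confidence'],2),ray(p,(r['rect'][0]+r['rect'][2])/2,(r['rect'][1]+r['rect'][3])/2).round()[:2].tolist()) for r in nets.spot_in(k,p)])
print(telemetry.sense(),ctrl.grip_depth)
E
```

```text
top {'fx': 350.56858315716175, 'fy': 350.56858315716175, 'cx': 259.9260617078799, 'cy': 194.4511575376809, 'view': array([[-2.70348643e-02, -9.99447593e-01, -1.93293888e-02,
         1.47780909e+01],
       [ 9.83393982e-01, -3.00620337e-02,  1.78976394e-01,
        -4.99157509e+02],
       [-1.79458607e-01, -1.41698021e-02,  9.83663471e-01,
        -1.23602090e+03],
       [ 0.00000000e+00,  0.00000000e+00,  0.00000000e+00,
         1.00000000e+00]]), 'shot': 1}
dock [([229, 146, 300, 197], 0.78, [597.0, -19.0]), ([243, 184, 263, 190], 0.53, [538.0, 26.0])]
bolt [([227, 144, 299, 195], 0.44, [603.0, -14.0]), ([244, 184, 264, 192], 0.4, [533.0, 23.0])]
bolt_knob [([244, 186, 262, 187], 0.61, [539.0, 26.0]), ([384, 153, 415, 176], 0.3, [607.0, -535.0])]
start_top [([287, 159, 293, 165], 0.61, [632.0, -118.0]), ([243, 187, 264, 189], 0.26, [532.0, 25.0])]
used_plate [([150, 252, 182, 294], 0.88, [226.0, 351.0]), ([342, 235, 376, 290], 0.73, [244.0, -352.0]), ([252, 153, 280, 185], 0.62, [606.0, -25.0])]
next_plate [([322, 186, 353, 211], 0.91, [485.0, -291.0])]
return_mat [([156, 186, 
[... 2024 characters left out ...]
-600.0])]
{'time_s': 1.5, 'joints': array([-1.47640392e+00,  3.12885586e-01,  1.49769125e+00,  1.61393451e-05,
        1.33099843e+00, -2.23412244e-01]), 'dq': array([-0.00050719,  0.00138059, -0.00058193,  0.00202344, -0.00081329,
       -0.00187541]), 'tau': array([ 1.44688961e-04, -4.12164831e+01, -2.59898686e+01, -1.86810371e-04,
        5.06074757e-04, -6.75862182e-06]), 'eef_pos': array([ 164.04020366, -498.72470219,  231.30485297]), 'ee_rot': array([9.18054177e-06, 9.87401871e-01, 1.58232566e-01, 7.26206366e-06]), 'force': array([ 0.18783106, -0.26313714,  0.11915857]), 'wrist_torque': array([-0.0039265 ,  0.03572233, -0.03105723]), 'grip_width': 1.0003675742588092} 18.700000000000003
```

Run:
```python
import cv2
a=cv2.imread('pics/top1.png')[100:310,110:470]; cv2.imwrite('pics/top1c.png',cv2.resize(a,None,fx=2.2,fy=2.2,interpolation=cv2.INTER_CUBIC))
b=cv2.imread('pics/side1.png')[100:384,100:400]; cv2.imwrite('pics/side1c.png',cv2.resize(b,None,fx=2.1,fy=2.1,interpolation=cv2.INTER_CUBIC))
```

```text
(no output)
```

View pics/top1c.png

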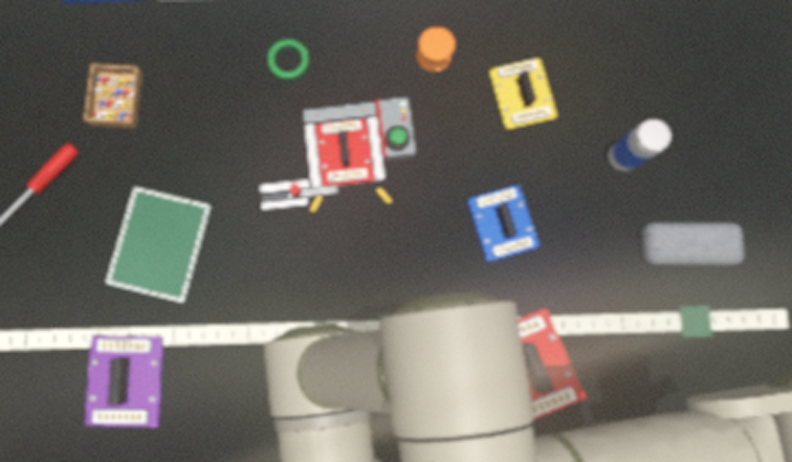

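View pics/side1c.png

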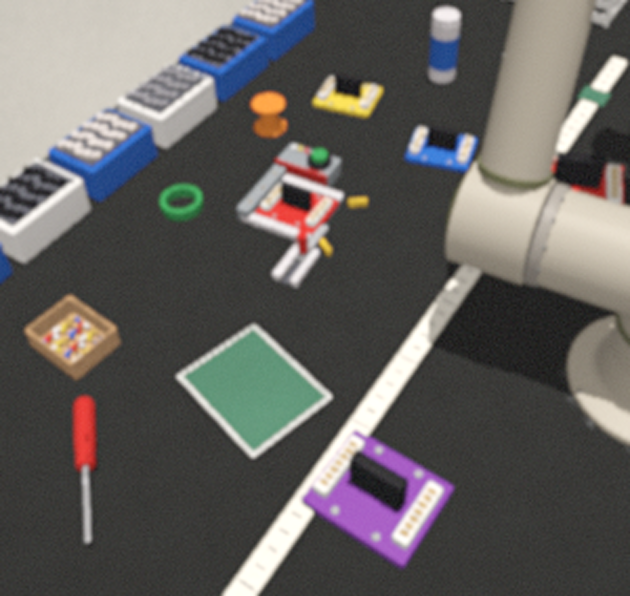

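```bash
cat >> h.py <<'E'
from scipy.optimize import least_squares
def hullmask(p,rect,col,pad=6,white=False):
    l,t,r,b=[int(v) for v in rect]; l-=pad;t-=pad;r+=pad;b+=pad
    S=4; im=cv2.resize(p['frame'][t:b,l:r],None,fx=S,fy=S,interpolation=cv2.INTER_CUBIC).astype(int)
    R,G,B=im[...,0],im[...,1],im[...,2]
    m={'red':(R>1.7*G)&(R>1.7*B)&(R>70),'blue':(B>1.5*R)&(B>1.15*G)&(B>70),'yellow':(R>1.5*B)&(G>1.4*B)&(R>80),
       'green':(G>1.3*R)&(G>B*1.1)&(G>50)}[col]
    m=m.astype(np.uint8)
    m=cv2.morphologyEx(m,cv2.MORPH_OPEN,np.ones((3,3)))
    return m,l,t,S
def hullpts(p,rect,col,pad=6):
    m,l,t,S=hullmask(p,rect,col,pad)
    n,lab,st,_=cv2.connectedComponentsWithStats(m)
    keep=[i for i in range(1,n) if st[i,4]>60]
    pts=np.argwhere(np.isin(lab,keep))[:,::-1].astype(np.int32)
    return cv2.convexHull(pts)[:,0].astype(np.float32),l,t,S
def fit(obs,half,h,x0):
    """obs: [(p,hull in full px)], silhouettes by support function"""
    ang=np.linspace(0,2*np.pi,48,endpoint=False);N=np.c_[np.cos(ang),np.sin(ang)]
    def model(q,p):
        c,s=np.cos(q[2]),np.sin(q[2])
        return np.array([proj(p,(q[0]+c*a-s*b,q[1]+s*a+c*b,z)) for a in(-half[0],half[0]) for b in(-half[1],half[1]) for z in h])
    f=lambda q:np.concatenate([(N@model(q,p).T).max(1)-(N@H.T).max(1) for p,H in obs])
    s=least_squares(f,x0,loss='soft_l1',f_scale=.5,x_scale=[10,10,.1])
    return s.x,np.sqrt((f(s.x)**2).mean())
def locate(ps,name,col,half,h,x0,pad=6):
    obs=[]
    for p,rect in ps:
        H,l,t,S=hullpts(p,rect,col,pad); obs.append((p,(H+.5)/S-.5+[l,t]))
    out=[fit(obs,half,h,x0)]+[fit([o],half,h,x0) for o in obs]
    print(name,[(o[0][:2].round(1).tolist(),round(np.degrees(o[0][2]),2),round(float(o[1]),2)) for o in out])
    return out[0][0]
E
python3 - <<'E'
from h import *
p=snap('top');q=snap('side')
locate([(p,[322,186,353,211]),(q,[293,160,326,181])],'blue','blue',(55,45),(0,10),[485,-291,.1])
locate([(p,[252,153,280,185]),(q,[228,185,260,212])],'red','red',(55,45),(0,10),[600,-22,0.1],pad=1)
locate([(p,[156,186,202,237]),(q,[184,257,256,317])],'mat','green',(82,64.5),(0,),[452,307,-.2])
for P,rect,n in((p,[244,180,264,190],'knob'),(q,[241,209,252,229],'knob')):
    m,l,t,S=hullmask(P,rect,'red',0); print(n); print('\n'.join(''.join('#' if v else '.' for v in r[::2]) for r in m[::4]))
for P,rect in((p,[284,157,296,168]),(q,[238,160,262,182])):
    m,l,t,S=hullmask(P,rect,'green',2);yx=np.argwhere(m);c=yx.mean(0)/S; u,v=l+c[1],t+c[0];print('btn',u,v,ray(P,u,v,38).round(1), np.ptp(yx,0)/S)
for P,f,rect in((p,'zt.png',(220,135,310,205)),(q,'zs.png',(205,140,285,240))):
    l,t,r,b=rect; cv2.imwrite('pics/'+f,cv2.resize(P['frame'][t:b,l:r,::-1],None,fx=6,fy=6,interpolation=cv2.INTER_CUBIC))
E
```

```text
blue [([473.6, -292.6], np.float64(12.91), 1.6), ([474.8, -292.4], np.float64(14.4), 0.57), ([470.9, -291.5], np.float64(9.19), 1.98)]
red [([604.8, -28.4], np.float64(4.32), 2.58), ([605.4, -25.9], np.float64(4.74), 0.76), ([598.1, -42.1], np.float64(7.68), 2.74)]
mat [([458.9, 292.6], np.float64(-16.83), 2.69), ([459.0, 297.9], np.float64(-14.81), 2.43), ([459.2, 291.5], np.float64(-16.93), 2.79)]
knob
.........................####...........
..........................###...........
..........................####..........
..........................######........
........................................
###.....................................
#####...................................
####....................................
####....................................
........................................
knob
....###############...
....#############.....
...#########..........
..########............
..########............
..########............
..########............
...#######............
....######............
....######............
....#######...........
.....#####............
......................
......................
......................
......................
......................
......................
......................
......................
btn 290.818538647343 161.82578502415458 [ 620.9 -118.1   38. ] [7.75 8.  ]
btn 252.17313019390582 174.04293628808864 [ 624.  -128.8   38. ] [9. 9.]
```

Run:
```python
from h import *
p=snap('top');q=snap('side')
for P,rect,c,pad in((p,[156,186,202,237],'green',6),(q,[184,257,256,317],'green',6),(q,[293,160,326,181],'blue',6),(q,[228,185,260,212],'red',1)):
    m,l,t,S=hullmask(P,rect,c,pad);print(c,l,t); print('\n'.join(''.join('#' if v else '.' for v in r[::6]) for r in m[::12]))
a=cv2.imread('pics/zt.png');b=cv2.imread('pics/zs.png')
H=max(a.shape[0],b.shape[0]);c=np.zeros((H,a.shape[1]+b.shape[1],3),np.uint8);c[:a.shape[0],:a.shape[1]]=a;c[:b.shape[0],a.shape[1]:]=b
cv2.imwrite('pics/z.png',cv2.resize(c,None,fx=.78,fy=.78)); print(c.shape)
print(p['frame'][210,165:200:6], q['frame'][285,200:240:8])
```

```text
green 150 180
.......................................
.......................................
.......................................
................###....................
...............############............
..............#####################....
..............#####################....
.............#####################.....
.............#####################.....
............#####################......
...........#####################.......
...........#####################.......
..........#####################........
..........#####################........
.........#####################.........
........######################.........
...........##################..........
...................#########...........
.......................................
.......................................
.......................................
green 178 251
........................................................
........................................................
........................................................
...........................###..........................
....
[... 1223 characters left out ...]
..................
..............................
...........#........###...##..
..........####......##....##..
....##...############....##...
....#################....#....
......###################.....
................########......
..............................
red 227 184
.............######....
.................###...
.......................
..............##.......
....##........###.....#
..##########..#......##
##############.....##..
....#########.....##...
...........###.........
...........###.........
(600, 1020, 3)
[[169 192 175]
 [106 156 127]
 [103 152 125]
 [106 153 128]
 [105 153 125]
 [106 154 126]] [[ 95 150 121]
 [ 96 147 118]
 [ 95 149 119]
 [100 152 124]
 [101 153 124]]
```

View pics/z.png

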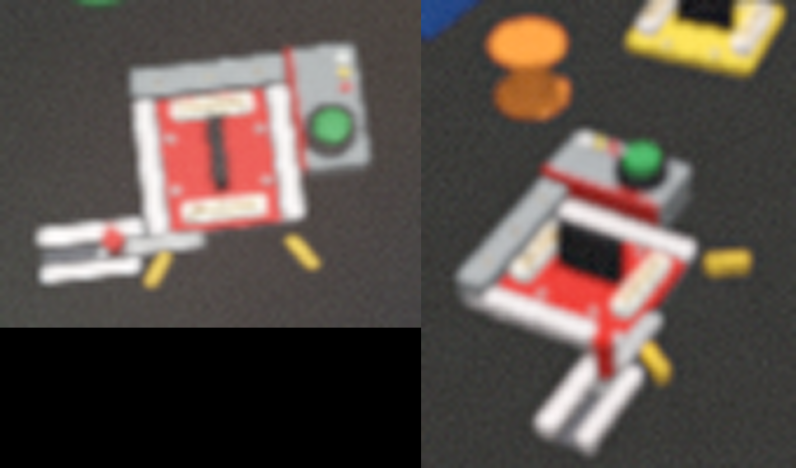

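```bash
cat >> h.py <<'E'
def bright(p,rect,pad,th):
    l,t,r,b=rect; l-=pad;t-=pad;r+=pad;b+=pad
    S=4; im=cv2.resize(p['frame'][t:b,l:r],None,fx=S,fy=S,interpolation=cv2.INTER_CUBIC).max(2)
    m=cv2.morphologyEx((im>th).astype(np.uint8),cv2.MORPH_OPEN,np.ones((5,5)))
    n,lab,st,_=cv2.connectedComponentsWithStats(m); i=1+np.argmax(st[1:,4])
    H=cv2.convexHull(np.argwhere(lab==i)[:,::-1].astype(np.int32))[:,0].astype(float)
    return (H+.5)/S-.5+[l,t]
def fitb(ps,name,half,h,x0,th=105,pad=4):
    obs=[(p,bright(p,r,pad,th)) for p,r in ps]
    out=[fit(obs,half,h,x0)]+[fit([o],half,h,x0) for o in obs]
    print(name,[(o[0][:2].round(1).tolist(),round(float(np.degrees(o[0][2])),2),round(float(o[1]),2)) for o in out])
    return out[0][0]
E
python3 - <<'E'
from h import *
p=snap('top');q=snap('side')
fitb([(p,[322,186,353,211]),(q,[293,160,326,181])],'blue',(55,45),(0,10),[485,-291,.2])
fitb([(p,[156,186,202,237]),(q,[184,257,256,317])],'mat',(85,67.5),(0,),[452,307,-.2])
fitb([(p,[156,186,202,237]),(q,[184,257,256,317])],'mat',(85,67.5),(0,),[452,307,-.2],th=90)
T=lambda u,v:(220+u/4.68-.4,135+v/4.68-.4); Sd=lambda u,v:(205+(u-421)/4.68-.4,140+v/4.68-.4)
L=[(p,T(331,126),(5,-91,'b')),(p,T(112,236),(-64,'k',54)),(p,T(369,163),(-23,-119,34)),(p,T(355,45),(77,-119,34)),
   (p,T(179,232),(-55,45,10)),(p,T(282,220),(-55,-45,10)),
   (q,Sd(642,155),(5,-91,'b')),(q,Sd(604,340),(-64,'k',54)),(q,Sd(690,172),(-23,-119,34)),(q,Sd(585,132),(77,-119,34))]
def res(s,full=False):
    x,y,th,k,b=s;c,n=np.cos(th),np.sin(th);o=[]
    for P,uv,(X,Y,Z) in L:
        Y=85+k if Y=='k' else Y; Z=b if Z=='b' else Z
        o.append(proj(P,(x+c*X-n*Y,y+n*X+c*Y,Z))-uv)
    return np.array(o) if full else np.concatenate(o+[[ (b-40)/20,k/20]])
s=least_squares(res,[605,-25,.08,0,40],loss='soft_l1',x_scale=[10,10,.1,10,10])
print(s.x.round(3),np.degrees(s.x[2])); print(res(s.x,True).round(1).tolist())
print(telemetry.sense()['time_s'])
E
```

```text
blue [([473.7, -293.6], 13.95, 2.52), ([475.2, -292.8], 14.57, 1.04), ([466.4, -289.4], 4.56, 2.88)]
mat [([454.2, 298.8], -14.45, 1.08), ([454.6, 298.0], -15.57, 0.97), ([453.8, 299.2], -14.34, 1.18)]
mat [([453.6, 299.3], -14.3, 1.37), ([453.7, 298.2], -15.59, 1.27), ([453.6, 299.5], -13.45, 1.49)]
[ 6.03955e+02 -2.60500e+01  8.20000e-02  6.90100e+00  5.55660e+01] 4.704387215202442
[[0.4, 0.2], [-0.3, 0.5], [0.3, 0.3], [-0.1, -0.1], [-1.7, 0.1], [-0.1, -0.0], [0.1, 0.1], [-0.2, -1.0], [0.5, -1.0], [-0.9, -0.3]]
1.8
```

Request:
drive_tool(series="0.875 -0.69 0 0 0 0 0.5;0.875 -0.69 0 0 0 0 0.5;0.875 -0.69 0 0 0 0 0.5;0.875 -0.69 0 0 0 0 0.5", newtons=30)

```text
time_s: 2.2
eef_pos: [239.6, -384.5, 231.7]
ee_rot: [-0.0, 0.987, 0.16, 0.0]
force: [0.9, -0.5, -0.4]
grip_width: 0.501
```

```bash
cat >> h.py <<'E'
def go(x,y,z,deg):
    """normalised shift/turn from current pose to TCP (x,y,z), tool down, tool-x heading deg"""
    from scipy.spatial.transform import Rotation as Ro
    s=telemetry.sense(); w,a,b,c=s['ee_rot']; R=Ro.from_quat([a,b,c,w])
    t=R.inv().apply(np.array([x,y,z])-s['eef_pos'])/120
    G=Ro.from_matrix(np.array([[np.cos(np.radians(deg)),np.sin(np.radians(deg)),0],[np.sin(np.radians(deg)),-np.cos(np.radians(deg)),0],[0,0,-1]]))
    r=(R.inv()*G).as_rotvec()/.5
    print('t',s['time_s'],'pos',s['eef_pos'].round(1),'hd',round(float(np.degrees(np.arctan2(*R.as_matrix()[[1,0],0]))),2),'F',s['force'].round(1),'g',round(float(s['grip_width']),3),'->',t.round(3).tolist(),r.round(3).tolist())
D=(604.,-26.,4.7)
def dk(X,Y,D=D):
    c,s=np.cos(np.radians(D[2])),np.sin(np.radians(D[2])); return D[0]+c*X-s*Y,D[1]+s*X+c*Y
E
python3 -c "
from h import *
go(*dk(-64,92),150,4.7)"
```

```text
t 2.2 pos [ 239.6 -384.5  231.7] hd 18.41 F [ 0.9 -0.5 -0.4] g 0.501 -> [3.488, -2.747, 0.682] [0.0, -0.001, 0.479]
```

Request:
drive_tool(series="0.9 -0.7 0 0 0 0 0.5;0.9 -0.7 0 0 0 0 0.5;0.9 -0.7 0 0 0 0 0.5;0.9 -0.7 0 0 0 0 0.5")

```text
time_s: 2.6
eef_pos: [317.1, -268.2, 232.0]
ee_rot: [0.0, 0.987, 0.162, 0.001]
force: [0.1, -0.2, -0.1]
grip_width: 0.502
```

Request:
drive_tool(series="0.9 -0.7 0 0 0 0 0.5;0.9 -0.7 0 0 0 0 0.5;0.9 -0.7 0 0 0 0 0.5;0.9 -0.7 0 0 0 0 0.5")

```text
time_s: 3.0
eef_pos: [394.0, -151.9, 232.3]
ee_rot: [-0.0, 0.986, 0.164, 0.001]
force: [-0.4, -0.6, -0.2]
grip_width: 0.5
```

Request:
drive_tool(series="0.9 -0.7 0 0 0 0 0.5;0.9 -0.7 0 0 0 0 0.5;0.9 -0.7 0 0 0 0 0.5;0.9 -0.7 0 0 0 0 0.5")

```text
time_s: 3.4
eef_pos: [470.5, -36.0, 232.2]
ee_rot: [-0.0, 0.986, 0.166, 0.001]
force: [-0.4, -0.9, -0.4]
grip_width: 0.502
```

```bash
python3 -c "
from h import *
go(*dk(-64,92),130,4.7)"
```

```text
t 3.4 pos [470.5 -36.  232.2] hd 19.09 F [-0.4 -0.9 -0.4] g 0.502 -> [0.751, -0.59, 0.853] [-0.0, -0.004, 0.502]
```

Request:
drive_tool(series="0.4 -0.3 0.4 0 0 0.25 0.5;0.75 -0.59 0.85 0 -0.004 0.5 0.5;0.75 -0.59 0.85 0 -0.004 0.5 0.5;0.75 -0.59 0.85 0 -0.004 0.5 0.5;0.75 -0.59 0.85 0 -0.004 0.5 0.5;0.75 -0.59 0.85 0 -0.004 0.5 0.5")

```text
time_s: 4.0
eef_pos: [533.0, 58.5, 131.5]
ee_rot: [0.0, 0.999, 0.041, 0.001]
force: [0.1, 0.1, 0.5]
grip_width: 0.498
```

```bash
python3 -c "
from h import *
go(*dk(-64,92),26,4.7)
p=snap('top');q=snap('side')
for P,r,f in((p,(225,135,305,205),'k.png'),(q,(205,140,285,240),'k2.png')):
    l,t,a,b=r;im=cv2.resize(P['frame'][t:b,l:a,::-1],None,fx=5,fy=5,interpolation=cv2.INTER_CUBIC);cv2.imwrite('pics/'+f,im)
a=cv2.imread('pics/k.png');b=cv2.imread('pics/k2.png');c=np.zeros((500,800,3),np.uint8);c[:350,:400]=a;c[:,400:]=b;cv2.imwrite('pics/kk.png',c)"
```

```text
t 4.0 pos [533.   58.5 131.5] hd 4.69 F [0.1 0.1 0.5] g 0.498 -> [-0.003, -0.016, 0.879] [0.001, -0.004, -0.0]
```

View pics/kk.png

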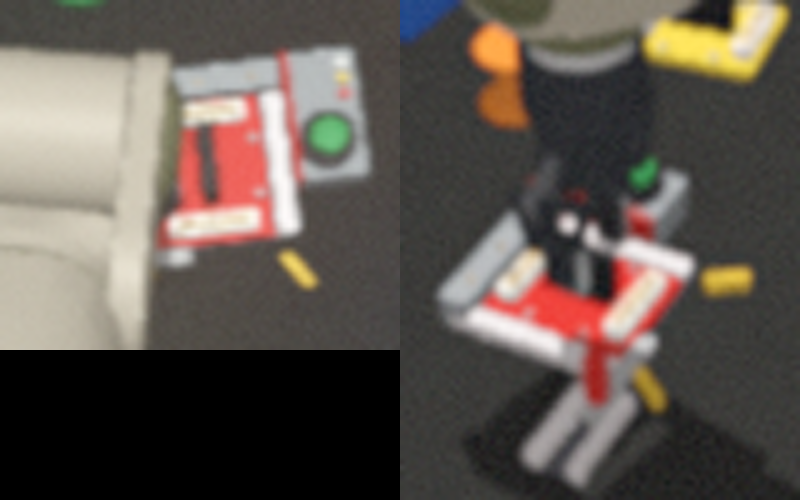

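Request:
drive_tool(series="0 -0.016 0.3 0 -0.004 0 0.5;0 -0.016 0.6 0 -0.004 0 0.5;0 -0.016 0.88 0 -0.004 0 0.5;0 -0.016 0.88 0 -0.004 0 0.5;0 -0.016 0.88 0 -0.004 0 0.5")

```text
time_s: 4.6
eef_pos: [533.8, 60.1, 27.7]
ee_rot: [0.0, 0.999, 0.04, 0.001]
force: [0.4, 0.8, 0.2]
grip_width: 0.5
```

Request:
drive_tool(series="0 0 0 0 0 0 0;0 0 0 0 0 0 0;0 0 0 0 0 0 0;0 0 0 0 0 0 0;0 0 0 0 0 0 0")

```text
time_s: 5.1
eef_pos: [535.1, 59.7, 30.0]
ee_rot: [0.001, 0.999, 0.04, 0.003]
force: [-1.0, -1.4, 8.9]
grip_width: 0.194
```

```bash
python3 -c "
from h import *
go(*dk(-64,138),26,4.7)
p=snap('side')
l,t,a,b=(205,140,285,240);cv2.imwrite('pics/k3.png',cv2.resize(p['frame'][t:b,l:a,::-1],None,fx=5,fy=5,interpolation=cv2.INTER_CUBIC))"
```

```text
t 5.1 pos [535.1  59.7  30. ] hd 4.64 F [-1.  -1.4  8.9] g 0.194 -> [-0.02, -0.391, 0.033] [0.004, -0.012, -0.002]
```

Request:
drive_tool(series="0 -0.08 0 0 0 0 0;0 -0.16 0 0 0 0 0;0 -0.24 0 0 0 0 0;0 -0.32 0 0 0 0 0;0 -0.37 0 0 0 0 0;0 -0.4 0 0 0 0 0;0 -0.4 0 0 0 0 0")

```text
time_s: 5.85
eef_pos: [531.4, 103.7, 30.1]
ee_rot: [0.005, 0.999, 0.041, 0.002]
force: [-4.1, -31.3, 0.8]
grip_width: 0.2
```

```bash
python3 -c "
from h import *
go(*dk(-64,138),26,4.7);x,y=telemetry.sense()['eef_pos'][:2];a=np.radians(4.7);print(-np.sin(a)*(x-604)+np.cos(a)*(y+26))"
```

```text
t 5.85 pos [531.4 103.7  30.1] hd 4.75 F [ -4.1 -31.3   0.8] g 0.2 -> [-0.019, -0.024, 0.034] [0.019, -0.009, 0.002]
135.17583957557372
```

Request:
drive_tool(series="0 0.025 0 0 0 0 0.2;0 0.025 0 0 0 0 0.5;0 0.025 0 0 0 0 0.5;0 0.025 0 0 0 0 0.5;0 0.025 -0.4 0 0 0 0.5;0 0.025 -0.8 0 0 0 0.5;0 0.025 -0.8 0 0 0 0.5")

```text
time_s: 6.55
eef_pos: [534.2, 102.1, 132.2]
ee_rot: [0.005, 0.999, 0.042, 0.008]
force: [0.1, -0.1, -1.7]
grip_width: 0.494
```

```bash
python3 -c "
from h import *
go(*dk(0,0),100,4.7)"
```

```text
t 6.55 pos [534.2 102.1 132.2] hd 4.79 F [ 0.1 -0.1 -1.7] g 0.494 -> [0.486, 1.11, 0.288] [0.021, -0.032, 0.003]
```

Request:
drive_tool(series="0.25 0.4 0 0.02 -0.03 0 0.5;0.48 0.8 0 0.02 -0.03 0 0.5;0.48 1 0.2 0.02 -0.03 0 0.5;0.48 1 0.2 0.02 -0.03 0 0.5;0.48 1 0.2 0.02 -0.03 0 0.5")

```text
time_s: 7.05
eef_pos: [601.7, -12.8, 109.7]
ee_rot: [-0.0, 0.999, 0.041, 0.0]
force: [-0.5, 0.2, 0.4]
grip_width: 0.504
```

```bash
python3 -c "
from h import *
go(*dk(0,0),20,4.7)
p=snap('side')
l,t,a,b=(205,140,285,240);cv2.imwrite('pics/k4.png',cv2.resize(p['frame'][t:b,l:a,::-1],None,fx=6,fy=6,interpolation=cv2.INTER_CUBIC))"
```

```text
t 7.05 pos [601.7 -12.8 109.7] hd 4.74 F [-0.5  0.2  0.4] g 0.504 -> [0.01, 0.112, 0.747] [-0.001, -0.0, 0.001]
```

View pics/k4.png

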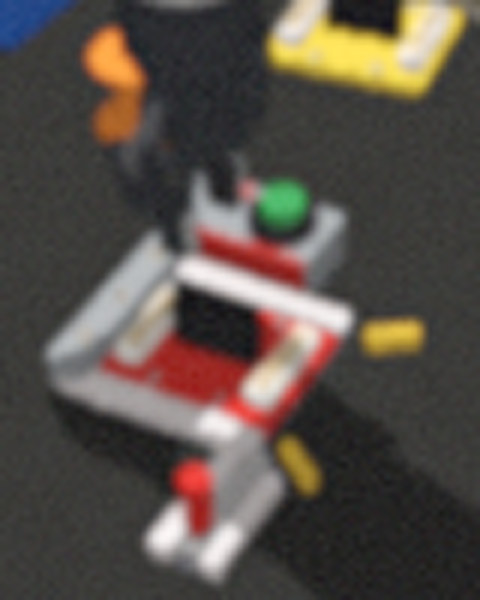

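Request:
drive_tool(series="0.01 0.11 0 0 0 0 0.5;0.01 0.11 0.25 0 0 0 0.5;0.01 0.11 0.5 0 0 0 0.5;0.01 0.11 0.73 0 0 0 0.5;0.01 0.11 0.73 0 0 0 0.5;0.01 0.11 0.73 0 0 0 0.5")

```text
time_s: 7.7
eef_pos: [604.8, -25.0, 24.0]
ee_rot: [0.0, 0.999, 0.042, 0.001]
force: [0.3, 0.9, 0.9]
grip_width: 0.498
```

Request:
drive_tool(series="0 0 0 0 0 0 0;0 0 0 0 0 0 0;0 0 0 0 0 0 0;0 0 0 0 0 0 0;0 0 0 0 0 0 0", newtons=50)

```text
time_s: 8.2
eef_pos: [605.9, -25.2, 26.1]
ee_rot: [0.001, 0.999, 0.042, 0.003]
force: [-0.4, -1.1, 6.5]
grip_width: 0.154
```

```bash
python3 -c "
from h import *
go(*dk(-110,0),22,4.7);go(*dk(-200,0),22,4.7)"
```

```text
t 8.2 pos [605.9 -25.2  26.1] hd 4.86 F [-0.4 -1.1  6.5] g 0.154 -> [-0.933, 0.003, 0.028] [0.003, -0.012, 0.006]
t 8.2 pos [605.9 -25.2  26.1] hd 4.86 F [-0.4 -1.1  6.5] g 0.154 -> [-1.683, 0.001, 0.024] [0.003, -0.012, 0.006]
```

Request:
drive_tool(series="-0.06 0 0 0 0 0 0;-0.16 0 0 0 0 0 0;-0.28 0 0 0 0 0 0;-0.4 0 0 0 0 0 0;-0.52 0 0 0 0 0 0;-0.64 0 0 0 0 0 0;-0.76 0 0 0 0 0 0;-0.88 0 0 0 0 0 0;-0.95 0 0 0 0 0 0;-0.98 0 0 0 0 0 0;-0.98 0 0 0 0 0 0")

```text
time_s: 9.3
eef_pos: [488.5, -35.3, 26.1]
ee_rot: [0.001, 0.999, 0.042, 0.003]
force: [-5.4, -2.0, 9.7]
grip_width: 0.157
```

```bash
python3 -c "
from h import *
go(*dk(-200,0),22,4.7)"
```

```text
t 9.3 pos [488.5 -35.3  26.1] hd 4.86 F [-5.4 -2.   9.7] g 0.157 -> [-0.701, -0.001, 0.03] [0.003, -0.011, 0.006]
```

Request:
drive_tool(series="-0.06 0 0 0 0 0 0;-0.16 0 0 0 0 0 0;-0.28 0 0 0 0 0 0;-0.4 0 0 0 0 0 0;-0.52 0 0 0 0 0 0;-0.64 0 0 0 0 0 0;-0.7 0 0 0 0 0 0;-0.7 0 0 0 0 0 0")

```text
time_s: 10.1
eef_pos: [404.2, -42.7, 26.0]
ee_rot: [0.001, 0.999, 0.042, 0.003]
force: [-5.3, -1.7, 11.1]
grip_width: 0.155
```

```bash
python3 -c "
from h import *
p=snap('side');cv2.imwrite('pics/k5.png',cv2.resize(p['frame'][140:300,170:330,::-1],None,fx=4,fy=4,interpolation=cv2.INTER_CUBIC))
go(405,75,26,0);go(410,180,26,-8);go(454.3,298.5,26,-15)
for v in (245,250,255):print(ray(p,0,0)[:0],v)"
```

```text
t 10.15 pos [404.2 -42.7  26. ] hd 4.88 F [-6.5 -3.3 13.6] g 0.154 -> [0.09, -0.977, -0.001] [0.004, -0.009, 0.17]
t 10.15 pos [404.2 -42.7  26. ] hd 4.88 F [-6.5 -3.3 13.6] g 0.154 -> [0.206, -1.845, -0.003] [0.003, -0.009, 0.45]
t 10.15 pos [404.2 -42.7  26. ] hd 4.88 F [-6.5 -3.3 13.6] g 0.154 -> [0.658, -2.797, -0.002] [0.002, -0.009, 0.694]
[] 245
[] 250
[] 255
```

View pics/k5.png

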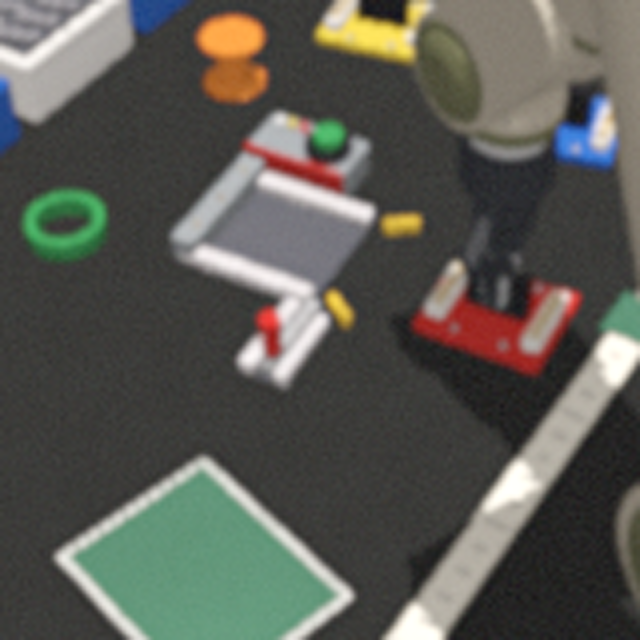

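Request:
drive_tool(series="0.01 -0.06 0 0 0 0.02 0;0.02 -0.18 0 0 0 0.04 0;0.04 -0.32 0 0 0 0.06 0;0.05 -0.46 0 0 0 0.08 0;0.07 -0.6 0 0 0 0.11 0;0.08 -0.74 0 0 0 0.13 0;0.1 -0.87 0 0 0 0.15 0;0.11 -0.96 0 0 0 0.17 0;0.12 -0.98 0 0 0 0.17 0;0.12 -0.98 0 0 0 0.17 0")

```text
time_s: 11.15
eef_pos: [408.4, 76.4, 26.0]
ee_rot: [0.001, 1.0, 0.001, 0.002]
force: [-3.2, 4.0, 7.7]
grip_width: 0.153
```

```bash
python3 -c "
from h import *
go(420,180,26,-8);go(454.3,298.5,26,-15)"
```

```text
t 11.15 pos [408.4  76.4  26. ] hd 0.06 F [-3.2  4.   7.7] g 0.153 -> [0.098, -0.863, -0.0] [0.002, -0.008, 0.281]
t 11.15 pos [408.4  76.4  26. ] hd 0.06 F [-3.2  4.   7.7] g 0.153 -> [0.385, -1.85, -0.001] [0.002, -0.008, 0.526]
```

Request:
drive_tool(series="0.01 -0.06 0 0 0 0.03 0;0.02 -0.18 0 0 0 0.07 0;0.04 -0.32 0 0 0 0.11 0;0.05 -0.46 0 0 0 0.15 0;0.07 -0.6 0 0 0 0.19 0;0.08 -0.74 0 0 0 0.23 0;0.1 -0.87 0 0 0 0.26 0;0.11 -0.94 0 0 0 0.28 0;0.11 -0.95 0 0 0 0.28 0;0.11 -0.95 0 0 0 0.28 0")

```text
time_s: 12.15
eef_pos: [421.5, 190.9, 26.0]
ee_rot: [0.0, 0.998, -0.069, 0.002]
force: [0.1, 2.7, 4.8]
grip_width: 0.152
```

```bash
python3 -c "
from h import *
go(454.3,298.5,26,-15)"
```

```text
t 12.15 pos [421.5 190.9  26. ] hd -7.93 F [0.1 2.7 4.8] g 0.152 -> [0.147, -0.925, 0.001] [0.0, -0.009, 0.247]
```

Request:
drive_tool(series="0.01 -0.06 0 0 0 0.03 0;0.03 -0.18 0 0 0 0.06 0;0.05 -0.32 0 0 0 0.1 0;0.07 -0.46 0 0 0 0.14 0;0.09 -0.6 0 0 0 0.17 0;0.12 -0.74 0 0 0 0.2 0;0.14 -0.85 0 0 0 0.23 0;0.16 -0.92 0 0 0 0.25 0;0.16 -0.925 0 0 0 0.25 0;0.16 -0.925 0 0 0 0.25 0")

```text
time_s: 13.15
eef_pos: [455.8, 298.7, 26.1]
ee_rot: [-0.0, 0.991, -0.131, 0.002]
force: [0.7, 3.9, 2.2]
grip_width: 0.154
```

Request:
drive_tool(series="0 0 0 0 0 0 0.3;0 0 0 0 0 0 0.45;0 0 0 0 0 0 0.45;0 0 -0.25 0 0 0 0.45;0 0 -0.6 0 0 0 0.45;0 0 -0.8 0 0 0 0.45;0.0 0 -0.8 0 0 0 0.45")

```text
time_s: 13.85
eef_pos: [456.8, 299.1, 125.3]
ee_rot: [-0.002, 0.991, -0.131, 0.005]
force: [-0.1, -0.2, -1.7]
grip_width: 0.452
```

```bash
python3 -c "
from h import *
go(475,180,130,14.4)"
```

```text
t 13.85 pos [456.8 299.1 125.3] hd -15.09 F [-0.1 -0.2 -1.7] g 0.452 -> [0.405, 0.919, -0.039] [-0.004, -0.021, -1.029]
```

Request:
drive_tool(series="0.1 0.4 0 0 0 0 0.5;0.2 0.8 0 0 0 0 0.5;0.27 1 0 0 0 0 0.5;0.27 1 0 0 0 0 0.5")

```text
time_s: 14.25
eef_pos: [456.6, 172.2, 124.3]
ee_rot: [-0.001, 0.991, -0.133, 0.004]
force: [0.1, 0.6, 0.0]
grip_width: 0.504
```

Request:
drive_tool(series="0.1 0.4 0 0 0 0 0.5;0.2 0.8 0 0 0 0 0.5;0.27 1 0 0 0 0 0.5;0.27 1 0 0 0 0 0.5")

```text
time_s: 14.65
eef_pos: [456.2, 45.9, 123.5]
ee_rot: [-0.001, 0.991, -0.135, 0.004]
force: [0.2, 0.5, -1.4]
grip_width: 0.503
```

Request:
drive_tool(series="0.1 0.4 0 0 0 0 0.5;0.2 0.8 0 0 0 0 0.5;0.27 1 0 0 0 0 0.5;0.27 1 0 0 0 0 0.5")

```text
time_s: 15.05
eef_pos: [455.6, -80.1, 122.8]
ee_rot: [-0.001, 0.991, -0.136, 0.004]
force: [-0.0, 0.3, 1.1]
grip_width: 0.5
```

Run:
```python
from h import *
go(475,-292.5,130,14.4)
p=snap('top');q=snap('side')
a=p['frame'][170:250,140:220,::-1];b=q['frame'][245:325,180:260,::-1]
cv2.imwrite('pics/m.png',cv2.resize(np.hstack([a,b]),None,fx=5,fy=5,interpolation=cv2.INTER_CUBIC))
```

```text
t 15.05 pos [455.6 -80.1 122.8] hd -15.66 F [-0.   0.3  1.1] g 0.5 -> [0.634, 1.661, -0.061] [-0.003, -0.015, -1.049]
```

View pics/m.png

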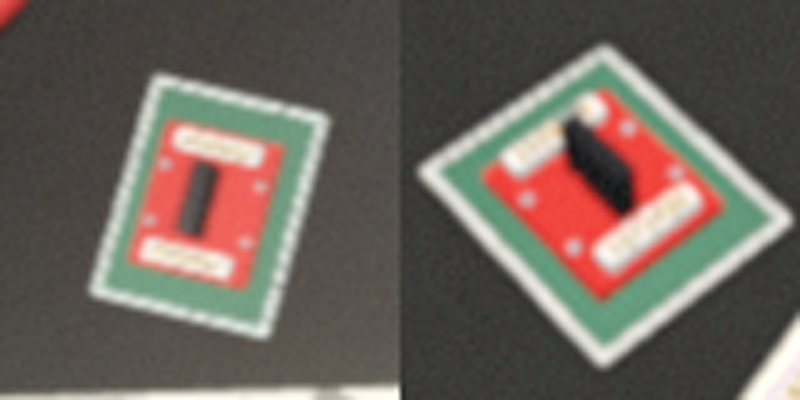

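Run:
```python
from h import *
p=snap('top');q=snap('side')
A=[(p,[156,186,202,237]),(q,[184,257,256,317])]
fitb(A,'mat',(85,67.5),(0,),[452,299,-.26])
locate(A,'red','red',(55,45),(0,10),[454,299,-.26],pad=0)
T=lambda u,v:(140+u/5-.4,170+v/5-.4); S=lambda u,v:(180+(u-400)/5-.4,245+v/5-.4)
c=lambda P,f,pts,z:np.mean([ray(P,*f(*k),z)[:2] for k in pts],0).round(1)
print(c(p,T,[(158,72),(329,117),(268,338),(92,294)],0),c(p,T,[(172,119),(283,148),(248,290),(126,262)],10))
print(c(q,S,[(604,45),(793,218),(604,366),(418,172)],0))
```

```text
mat [([454.1, 298.8], -14.43, 1.15), ([454.2, 298.0], -15.63, 1.07), ([453.8, 299.2], -14.35, 1.23)]
red [([455.3, 298.1], np.float64(-15.02), 0.81), ([455.2, 299.2], np.float64(-14.66), 0.86), ([455.7, 297.5], np.float64(-15.26), 0.74)]
[455.5 296.6] [454.  297.6]
[455.1 296.9]
```

Request:
drive_tool(series="0.1 0.4 0 0 0 -0.2 0.5;0.2 0.8 0 0 0 -0.4 0.5;0.27 1 0 0 0 -0.6 0.5;0.27 1 0 0 0 -0.6 0.5;0.27 1 0 0 0 -0.6 0.5")

```text
time_s: 15.75
eef_pos: [454.7, -200.1, 122.5]
ee_rot: [-0.001, 1.0, 0.015, 0.003]
force: [-0.9, -0.3, -0.5]
grip_width: 0.498
```

```bash
python3 -c "
from h import *
go(475,-292.5,130,14.4)"
```

```text
t 15.75 pos [ 454.7 -200.1  122.5] hd 1.75 F [-0.9 -0.3 -0.5] g 0.498 -> [0.146, 0.775, -0.064] [-0.003, -0.013, -0.442]
```

Request:
drive_tool(series="0.07 0.4 0 0 -0.01 -0.2 0.5;0.146 0.775 0 0 -0.01 -0.44 0.5;0.146 0.775 0 0 -0.01 -0.44 0.5;0.146 0.775 0 0 -0.01 -0.44 0.5;0.146 0.775 0 0 -0.01 -0.44 0.5")

```text
time_s: 16.25
eef_pos: [475.3, -290.5, 122.3]
ee_rot: [-0.001, 0.992, 0.125, 0.001]
force: [-0.0, 0.4, -1.1]
grip_width: 0.496
```

```bash
python3 -c "
from h import *
go(475,-292.5,24,14.4)
q=snap('side');cv2.imwrite('pics/b.png',cv2.resize(q['frame'][100:200,260:360,::-1],None,fx=5,fy=5,interpolation=cv2.INTER_CUBIC))"
```

```text
t 16.25 pos [ 475.3 -290.5  122.3] hd 14.4 F [-0.   0.4 -1.1] g 0.496 -> [-0.008, 0.018, 0.819] [-0.005, -0.003, -0.0]
```

View pics/b.png

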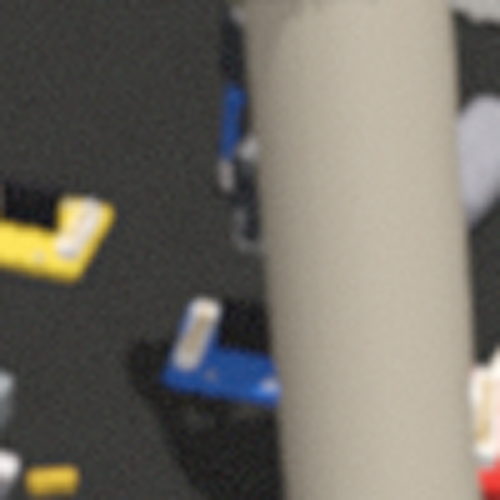

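Request:
drive_tool(series="-0.01 0.02 0.25 0 0 0 0.5;-0.01 0.02 0.5 0 0 0 0.5;-0.01 0.02 0.7 0 0 0 0.5;-0.01 0.02 0.83 0 0 0 0.5;-0.01 0.02 0.83 0 0 0 0.5;-0.01 0.02 0.83 0 0 0 0.5")

```text
time_s: 16.9
eef_pos: [475.1, -292.4, 23.6]
ee_rot: [-0.001, 0.992, 0.126, 0.001]
force: [-0.4, -0.5, 0.2]
grip_width: 0.499
```

Request:
drive_tool(series="0 0 0 0 0 0 0;0 0 0 0 0 0 0;0 0 0 0 0 0 0;0 0 0 0 0 0 0;0 0 0 0 0 0 0", newtons=50)

```text
time_s: 17.4
eef_pos: [475.7, -292.5, 24.9]
ee_rot: [-0.0, 0.992, 0.126, 0.001]
force: [-1.1, 1.3, 6.6]
grip_width: 0.152
```

```bash
python3 -c "
from h import *
go(440,-190,26,10);go(405,-43,26,4.7)"
```

```text
t 17.4 pos [ 475.7 -292.5   24.9] hd 14.45 F [-1.1  1.3  6.6] g 0.152 -> [-0.075, -0.901, -0.009] [-0.001, -0.006, 0.155]
t 17.4 pos [ 475.7 -292.5   24.9] hd 14.45 F [-1.1  1.3  6.6] g 0.152 -> [-0.052, -2.16, -0.009] [-0.001, -0.006, 0.34]
```

Request:
drive_tool(series="0 -0.06 0 0 0 0.01 0;-0.01 -0.18 0 0 0 0.03 0;-0.02 -0.32 0 0 0 0.05 0;-0.03 -0.46 0 0 0 0.08 0;-0.05 -0.6 0 0 0 0.11 0;-0.06 -0.74 0 0 0 0.13 0;-0.07 -0.87 0 0 0 0.15 0;-0.075 -0.95 0 0 0 0.16 0;-0.075 -0.97 0 0 0 0.16 0;-0.075 -0.97 0 0 0 0.16 0")

```text
time_s: 18.4
eef_pos: [437.8, -181.8, 24.9]
ee_rot: [-0.001, 0.996, 0.086, 0.001]
force: [-0.2, -0.3, -4.0]
grip_width: 0.149
```

```bash
python3 -c "
from h import *
go(405,-43,26,4.8)"
```

```text
t 18.4 pos [ 437.8 -181.8   24.9] hd 9.88 F [-0.2 -0.3 -4. ] g 0.149 -> [-0.071, -1.186, -0.008] [-0.002, -0.006, 0.177]
```

Request:
drive_tool(series="0 0 0.01 0 0 0 0;0 0 0.02 0 0 0 0")

```text
time_s: 18.6
eef_pos: [438.0, -182.0, 24.7]
ee_rot: [-0.001, 0.996, 0.086, 0.001]
force: [-16.3, 11.7, 49.2]
grip_width: 0.154
```

Request:
drive_tool(series="0 -0.03 0.002 0 0 0.01 0;0 -0.1 0.003 0 0 0.02 0;-0.01 -0.22 0.003 0 0 0.04 0;-0.02 -0.36 0.003 0 0 0.06 0;-0.03 -0.5 0.003 0 0 0.08 0;-0.04 -0.64 0.003 0 0 0.1 0;-0.05 -0.78 0.003 0 0 0.12 0;-0.06 -0.9 0.003 0 0 0.14 0;-0.065 -0.98 0.003 0 0 0.15 0;-0.065 -1 0.003 0 0 0.15 0;-0.065 -1 0.003 0 0 0.15 0")

```text
time_s: 19.7
eef_pos: [410.0, -64.8, 24.8]
ee_rot: [-0.001, 0.999, 0.049, 0.001]
force: [1.3, 5.3, 8.0]
grip_width: 0.153
```

```bash
python3 -c "
from h import *
go(405,-43,26,4.8)"
```

```text
t 19.7 pos [410.  -64.8  24.8] hd 5.59 F [1.3 5.3 8. ] g 0.153 -> [-0.024, -0.185, -0.01] [-0.004, -0.006, 0.028]
```

Request:
drive_tool(series="0 -0.06 0.001 0 0 0.01 0;0.01 -0.14 0.001 0 0 0.03 0;0.02 -0.192 0.001 0 0 0.028 0;0.02 -0.194 0.001 0 0 0.028 0;0.02 -0.194 0.001 0 0 0.028 0")

```text
time_s: 20.2
eef_pos: [410.4, -40.9, 24.9]
ee_rot: [-0.002, 0.999, 0.042, 0.002]
force: [2.0, 6.6, 4.3]
grip_width: 0.152
```

```bash
python3 -c "
from h import *
go(500,-34.2,24.8,4.8);go(605.9,-25.2,24.8,4.8)
p=snap('top');q=snap('side')
a=p['frame'][140:260,210:310,::-1];b=q['frame'][150:270,220:340,::-1]
cv2.imwrite('pics/i.png',cv2.resize(np.hstack([a,b]),None,fx=3.6,fy=3.6,interpolation=cv2.INTER_CUBIC))"
```

```text
t 20.2 pos [410.4 -40.9  24.9] hd 4.79 F [2.  6.6 4.3] g 0.152 -> [0.749, 0.007, 0.003] [-0.006, -0.007, -0.0]
t 20.2 pos [410.4 -40.9  24.9] hd 4.79 F [2.  6.6 4.3] g 0.152 -> [1.635, 0.006, 0.006] [-0.006, -0.007, -0.0]
```

View pics/i.png

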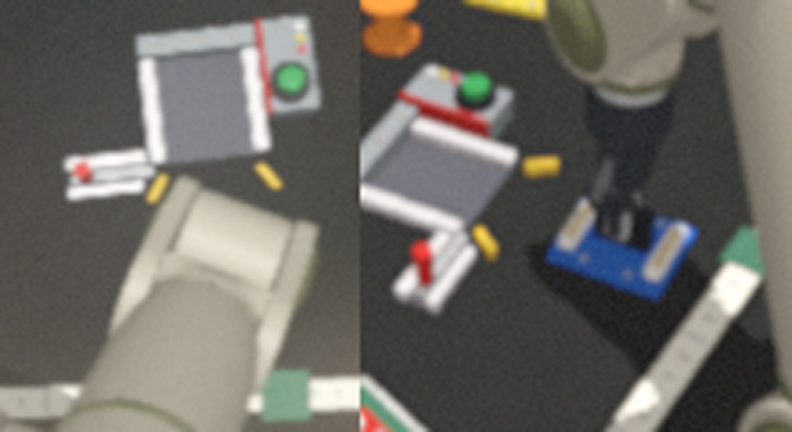

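Request:
drive_tool(series="0.05 0.007 0.003 0 0 0 0;0.13 0.007 0.003 0 0 0 0;0.22 0.007 0.003 0 0 0 0;0.31 0.007 0.003 0 0 0 0;0.4 0.007 0.003 0 0 0 0;0.48 0.007 0.003 0 0 0 0;0.56 0.007 0.003 0 0 0 0;0.64 0.007 0.003 0 0 0 0;0.72 0.007 0.003 0 0 0 0;0.8 0.007 0.003 0 0 0 0;0.86 0.007 0.003 0 0 0 0;0.9 0.007 0.003 0 0 0 0;0.9 0.007 0.003 0 0 0 0")

```text
time_s: 21.6
eef_pos: [517.4, -32.6, 24.8]
ee_rot: [-0.002, 0.999, 0.042, 0.0]
force: [-4.8, 0.4, 8.7]
grip_width: 0.155
```

```bash
python3 -c "
from h import *
go(605.9,-25.2,24.8,4.8)"
```

```text
t 21.6 pos [517.4 -32.6  24.8] hd 4.77 F [-4.8  0.4  8.7] g 0.155 -> [0.74, -0.0, 0.001] [-0.009, -0.002, -0.001]
```

Request:
drive_tool(series="0.05 0 0.001 0 0 0 0;0.13 0 0.001 0 0 0 0;0.22 0 0.001 0 0 0 0;0.31 0 0.001 0 0 0 0;0.4 0 0.001 0 0 0 0;0.48 0 0.001 0 0 0 0;0.56 0 0.001 0 0 0 0;0.62 0 0.001 0 0 0 0;0.66 0 0.001 0 0 0 0;0.69 0 0.001 0 0 0 0;0.7 0 0.001 0 0 0 0;0.7 0 0.001 0 0 0 0")

```text
time_s: 22.8
eef_pos: [600.0, -25.7, 24.8]
ee_rot: [-0.003, 0.999, 0.042, -0.001]
force: [-6.8, 0.0, 9.7]
grip_width: 0.154
```

Request:
drive_tool(series="0.01 0 0.001 0 0 0 0;0.02 0 0.001 0 0 0 0;0.03 0 0.001 0 0 0 0;0.03 0 0.001 0 0 0 0")

```text
time_s: 23.2
eef_pos: [602.6, -25.5, 24.8]
ee_rot: [-0.003, 0.999, 0.042, -0.003]
force: [-7.8, 0.3, 8.9]
grip_width: 0.155
```

Request:
drive_tool(series="0.01 0 0.001 0 0 0 0;0.02 0 0.001 0 0 0 0;0.03 0 0.001 0 0 0 0;0.03 0 0.001 0 0 0 0")

```text
time_s: 23.6
eef_pos: [605.3, -25.4, 24.9]
ee_rot: [-0.003, 0.999, 0.042, -0.004]
force: [-7.5, -0.7, 9.9]
grip_width: 0.151
```

Request:
drive_tool(series="0.01 0 0.001 0 0 0 0;0.02 0 0.001 0 0 0 0;0.025 0 0.001 0 0 0 0;0.025 0 0.001 0 0 0 0")

```text
time_s: 24.0
eef_pos: [607.2, -25.2, 25.0]
ee_rot: [-0.004, 0.999, 0.042, -0.005]
force: [-7.8, 0.2, 10.3]
grip_width: 0.152
```

Request:
drive_tool(series="0.01 0 0 0 0 0 0;0.02 0 0 0 0 0 0;0.025 0 0 0 0 0 0;0.025 0 0 0 0 0 0")

```text
time_s: 24.4
eef_pos: [608.5, -25.1, 25.3]
ee_rot: [-0.004, 0.999, 0.042, -0.008]
force: [-13.0, 0.0, 12.9]
grip_width: 0.151
```

```bash
python3 -c "
from h import *
go(605.9,-25.2,24.8,4.8)"
```

```text
t 24.4 pos [608.5 -25.1  25.3] hd 4.79 F [-13.    0.   12.9] g 0.151 -> [-0.021, -0.001, 0.004] [-0.017, 0.031, -0.0]
```

Request:
drive_tool(series="0.01 0 0 -0.01 0.01 0 0;0.02 0 0 -0.01 0.02 0 0;0.025 0 0 -0.01 0.02 0 0;0.025 0 0 -0.01 0.02 0 0")

```text
time_s: 24.8
eef_pos: [608.6, -25.2, 25.2]
ee_rot: [-0.002, 0.999, 0.042, -0.007]
force: [-17.3, -2.2, 15.8]
grip_width: 0.154
```

Request:
drive_tool(series="0.02 0 0 0 0.01 0 0;0.04 0 0 0 0.01 0 0;0.05 0 0 0 0.01 0 0;0.05 0 0 0 0.01 0 0")

```text
time_s: 25.2
eef_pos: [608.9, -25.3, 25.6]
ee_rot: [-0.002, 0.999, 0.043, -0.012]
force: [-37.8, -4.6, 30.3]
grip_width: 0.151
```

```bash
python3 -c "
from h import *
go(*dk(-64,135),130,4.8)"
```

```text
t 25.2 pos [608.9 -25.3  25.6] hd 4.89 F [-37.8  -4.6  30.3] g 0.151 -> [-0.592, -1.13, -0.849] [-0.012, 0.049, 0.003]
```

Request:
drive_tool(series="0 0 0 0 0 0 0;0 0 0 0 0 0 0.3;0 0 0 0 0 0 0.5;0 0 0 0 0 0 0.5;0 0 -0.3 0 0 0 0.5;0 0 -0.7 0 0.02 0 0.5;0 0 -0.85 0 0.04 0 0.5;0 0 -0.85 0 0.05 0 0.5")

```text
time_s: 26.0
eef_pos: [612.8, -25.9, 130.4]
ee_rot: [-0.002, 0.999, 0.043, 0.003]
force: [-0.3, 0.2, -0.3]
grip_width: 0.5
```

Request:
drive_tool(series="-0.2 -0.4 0 0 0 0 0.5;-0.4 -0.8 0 0 0 0 0.5;-0.58 -1 0 0 0 0 0.5;-0.58 -1 0 0 0 0 0.5;-0.58 -1 0 0 0 0 0.5")

```text
time_s: 26.5
eef_pos: [532.6, 88.2, 129.4]
ee_rot: [-0.002, 0.999, 0.043, 0.002]
force: [-0.5, 0.5, 0.3]
grip_width: 0.5
```

```bash
python3 -c "
from h import *
go(*dk(-62,134.5),30,4.8)"
```

```text
t 26.5 pos [532.6  88.2 129.4] hd 4.96 F [-0.5  0.5  0.3] g 0.5 -> [-0.004, -0.12, 0.829] [-0.009, -0.008, 0.006]
```

Request:
drive_tool(series="0 -0.12 0 -0.009 -0.008 0 0.5;0 -0.12 0.25 -0.009 -0.008 0 0.5;0 -0.12 0.5 -0.009 -0.008 0 0.5;0 -0.12 0.7 -0.009 -0.008 0 0.5;0 -0.12 0.81 -0.009 -0.008 0 0.5;0 -0.12 0.81 -0.009 -0.008 0 0.5;0 -0.12 0.81 -0.009 -0.008 0 0.5")

```text
time_s: 27.2
eef_pos: [532.4, 102.6, 32.8]
ee_rot: [0.0, 0.999, 0.043, 0.0]
force: [0.0, -0.0, -0.2]
grip_width: 0.501
```

Request:
drive_tool(series="0 0 0 0 0 0 0;0 0 0 0 0 0 0;0 0 0 0 0 0 0;0 0 0 0 0 0 0;0 0 0 0 0 0 0", newtons=30)

```text
time_s: 27.7
eef_pos: [533.3, 102.5, 34.0]
ee_rot: [0.0, 0.999, 0.043, 0.002]
force: [-0.2, -0.8, 7.1]
grip_width: 0.196
```

Request:
drive_tool(series="0 0.05 0 0 0 0 0;0 0.12 0 0 0 0 0;0 0.19 0 0 0 0 0;0 0.26 0 0 0 0 0;0 0.32 0 0 0 0 0;0 0.37 0 0 0 0 0;0 0.4 0 0 0 0 0;0 0.4 0 0 0 0 0")

```text
time_s: 28.5
eef_pos: [537.5, 53.9, 34.1]
ee_rot: [0.001, 0.999, 0.043, 0.002]
force: [-0.7, -1.1, 1.9]
grip_width: 0.193
```

```bash
python3 -c "
from h import *
go(*dk(-64,85),30,4.8);x,y=telemetry.sense()['eef_pos'][:2];a=np.radians(4.7);print(-np.sin(a)*(x-604)+np.cos(a)*(y+26))"
```

```text
t 28.5 pos [537.5  53.9  34.1] hd 4.91 F [-0.7 -1.1  1.9] g 0.193 -> [-0.035, 0.0, 0.034] [0.002, -0.007, 0.004]
85.07231483581958
```

Request:
drive_tool(series="0 0.01 0 0 0 0 0;0 0.02 0 0 0 0 0;0 0.03 0 0 0 0 0;0 0.035 0 0 0 0 0;0 0.035 0 0 0 0 0")

```text
time_s: 29.0
eef_pos: [537.5, 53.2, 34.1]
ee_rot: [-0.002, 0.999, 0.043, 0.002]
force: [-0.3, 22.4, 3.1]
grip_width: 0.195
```

```bash
python3 -c "
from h import *
go(*dk(-64,85),30,4.8);x,y=telemetry.sense()['eef_pos'][:2];a=np.radians(4.7);print(-np.sin(a)*(x-604)+np.cos(a)*(y+26))"
```

```text
t 29.0 pos [537.5  53.2  34.1] hd 4.89 F [-0.3 22.4  3.1] g 0.195 -> [-0.035, -0.005, 0.034] [-0.008, -0.008, 0.003]
84.35895807357815
```

Request:
drive_tool(series="0 0 0 0 0 0 0;0 0 0 0 0 0 0.5;0 0 0 0 0 0 0.5;0 0 0 0 0 0 0.5;0 0 -0.4 0 0 0 0.5;0 0 -0.8 0 0 0 0.5;0 0 -0.8 0 0 0 0.5")

```text
time_s: 29.7
eef_pos: [540.0, 52.2, 136.0]
ee_rot: [-0.001, 0.999, 0.043, 0.007]
force: [-0.3, -0.4, -0.9]
grip_width: 0.501
```

Request:
drive_tool(series="0.2 0.4 0 0 0 0 0;0.4 0.8 0 0 0 0 0;0.55 1 0 0 0 0 0;0.55 1 0 0 0 0 0;0.55 1 0 0 0 0 0")

```text
time_s: 30.2
eef_pos: [615.8, -62.3, 135.9]
ee_rot: [-0.001, 0.999, 0.042, 0.007]
force: [-0.5, -0.7, -0.0]
grip_width: -0.001
```

Run:
```python
from h import *
go(*dk(5,-91),75,4.8)
p=snap('top');q=snap('side')
print(np.round([proj(p,(*dk(5,-91),z)) for z in(40,55)],1).tolist(),np.round([proj(q,(*dk(5,-91),z)) for z in(40,55)],1).tolist())
a=p['frame'][120:220,210:310,::-1];b=q['frame'][140:240,200:300,::-1]
cv2.imwrite('pics/f.png',cv2.resize(np.hstack([a,b]),None,fx=4,fy=4,interpolation=cv2.INTER_CUBIC))
```

```text
t 30.2 pos [615.8 -62.3 135.9] hd 4.81 F [-0.5 -0.7 -0. ] g -0.001 -> [-0.039, 0.45, 0.506] [-0.004, -0.027, 0.0]
[[290.4, 162.8], [290.7, 161.8]] [[252.0, 176.2], [251.9, 172.9]]
```

View pics/f.png

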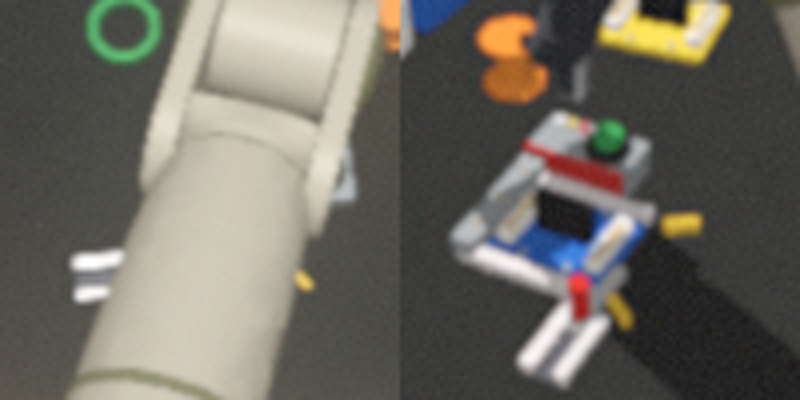

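Request:
drive_tool(series="-0.02 0.2 0 0 -0.02 0 0;-0.03 0.45 0 0 -0.02 0 0;-0.03 0.45 0.25 0 -0.02 0 0;-0.03 0.45 0.5 0 -0.02 0 0;-0.03 0.45 0.5 0 -0.02 0 0;-0.03 0.45 0.5 0 -0.02 0 0")

```text
time_s: 30.9
eef_pos: [617.4, -114.2, 77.2]
ee_rot: [-0.001, 0.999, 0.043, 0.002]
force: [0.3, -0.3, 1.0]
grip_width: 0.003
```

Request:
drive_tool(series="0 0 0.03 0 0 0 0;0 0 0.06 0 0 0 0;0 0 0.09 0 0 0 0;0 0 0.12 0 0 0 0;0 0 0.12 0 0 0 0")

```text
time_s: 31.4
eef_pos: [617.2, -114.1, 62.3]
ee_rot: [-0.001, 0.999, 0.043, 0.001]
force: [-0.2, -0.8, -0.3]
grip_width: -0.002
```

Request:
drive_tool(series="0 0.015 0.02 0 0 0 0;0 0.015 0.04 0 0 0 0;0 0.015 0.06 0 0 0 0;0 0.015 0.07 0 0 0 0;0 0.015 0.07 0 0 0 0")

```text
time_s: 31.9
eef_pos: [617.4, -116.0, 53.9]
ee_rot: [-0.001, 0.999, 0.043, 0.001]
force: [-1.2, -1.5, 2.7]
grip_width: 0.005
```

Request:
drive_tool(series="0 0 0.01 0 0 0 0;0 0 0.02 0 0 0 0;0 0 0.03 0 0 0 0;0 0 0.03 0 0 0 0")

```text
time_s: 32.3
eef_pos: [617.4, -116.0, 50.4]
ee_rot: [-0.001, 0.999, 0.043, 0.001]
force: [-2.0, -0.7, 5.5]
grip_width: 0.002
```

Request:
drive_tool(series="0 0 0.01 0 0 0 0;0 0 0.015 0 0 0 0;0 0 0.02 0 0 0 0;0 0 0.02 0 0 0 0")

```text
time_s: 32.7
eef_pos: [617.5, -116.0, 49.8]
ee_rot: [-0.001, 0.999, 0.044, 0.002]
force: [-8.3, 0.7, 18.4]
grip_width: 0.0
```

Bottomed out: the force jumped to 18 N while the travel stalled. Next I retract and check.

Request:
drive_tool(series="0 0 -0.2 0 0 0 0;0 0 -0.6 0 0 0 0;0 0 -0.95 0 0 0 0;0 0 -0.95 0 0 0 0")

```text
time_s: 33.1
eef_pos: [619.5, -116.9, 169.8]
ee_rot: [0.001, 0.999, 0.044, 0.007]
force: [-0.3, 0.0, -0.2]
grip_width: -0.002
```

Request:
drive_tool(series="-0.4 0.4 0 0 0 0 0;-0.8 0.8 0 0 0 0 0;-1 1 0 0 0 0 0;-1 1 0 0 0 0 0;-1 1 0 0 0 0 0")

```text
time_s: 33.6
eef_pos: [509.0, -248.6, 167.8]
ee_rot: [0.001, 0.999, 0.042, 0.006]
force: [-0.8, -0.0, 0.1]
grip_width: -0.001
```

Request:
drive_tool(series="-0.2 0.4 0 0 0 0 0;-0.3 0.8 0 0 0 0 0;-0.3 1 0 0 0 0 0;-0.3 1 0 0 0 0 0;-0.3 1 0 0 0 0 0")

```text
time_s: 34.1
eef_pos: [483.7, -370.3, 166.7]
ee_rot: [0.0, 0.999, 0.042, 0.006]
force: [-0.3, 0.4, 0.8]
grip_width: 0.001
```

Run:
```python
from h import *
go(0,0,0,0)
p=snap('top');q=snap('side')
A=[(p,[156,186,202,237]),(q,[184,257,256,317])]
fitb(A,'mat',(85,67.5),(0,),[452,299,-.26])
locate(A,'red','red',(55,45),(0,10),[454,299,-.26],pad=0)
locate([(p,[252,153,280,185])],'blue','blue',(55,45),(0,10),[604,-26,.08],pad=1)
a=p['frame'][110:250,130:350,::-1]
cv2.imwrite('pics/e.png',cv2.resize(a,None,fx=3.6,fy=3.6,interpolation=cv2.INTER_CUBIC))
```

```text
t 34.1 pos [ 483.7 -370.3  166.7] hd 4.82 F [-0.3  0.4  0.8] g 0.001 -> [-3.774, -3.415, 1.34] [0.001, -0.024, 0.168]
mat [([454.1, 298.8], -14.46, 1.13), ([454.2, 298.0], -15.63, 1.05), ([453.9, 299.2], -14.39, 1.21)]
red [([455.4, 298.1], np.float64(-15.03), 0.82), ([455.1, 299.3], np.float64(-14.66), 0.87), ([455.7, 297.5], np.float64(-15.3), 0.73)]
blue [([605.5, -25.5], np.float64(4.62), 0.65), ([605.5, -25.5], np.float64(4.62), 0.65)]
```

View pics/e.png

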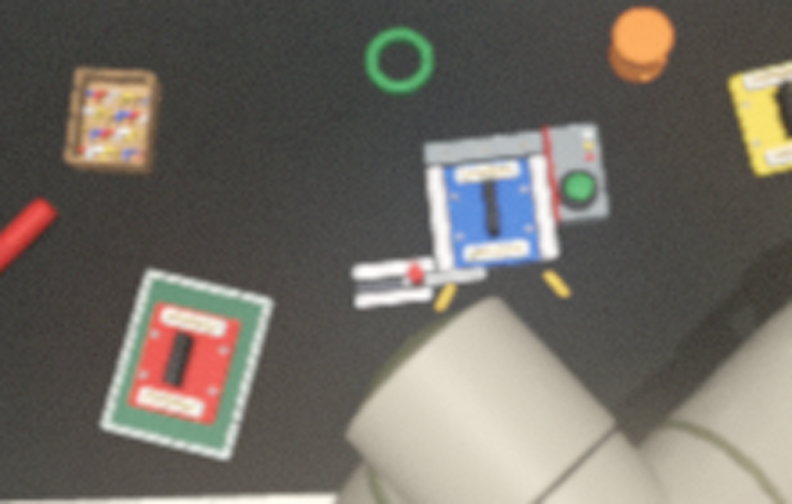

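The final view shows blue home at (490,210) with the bolt shut (knob at (415,272), tip across the plate edge). Red is centred on the mat at (180,363) and the bystanders are unmoved.

```bash
python3 -c "
from h import *
print(ctrl.finish_job())"
```

```text
the job is handed in; nothing more can be done
None
```

The changeover is finished and handed in. I drew the bolt fully back and slid the red plate onto the mat. Then I slid the blue plate home, shut the bolt and pressed the start button. The robot's clock read about 34 s, against the 72 s limit.

**Last checks:**
- **Red plate:** it lies about 1.5 mm and 0.6° from the mat's centre and heading, by the camera fit. The two cameras disagree by about 1–2 mm and 1°.
- **Blue plate:** it stalled firmly against the back stop at about 38 N. The camera places it within about 1.5 mm of the estimated seat.
- **Bolt:** it met both end stops, with a travel of about 50.8 mm measured at the gripper (nominal 50 mm). The final picture shows it shut across the plate's edge.
- **Button:** it bottomed out, with the force rising to 18 N while the travel stalled. It was pressed only after the bolt was shut. I did not read the button's travel directly.
- **Other things:** those in the last picture were where they started. That picture only partly shows the yellow plate and leaves out the can, the glasses case and the look-alike plates; nothing I felt or saw suggested contact with them.

**Less than perfect:** midway through sliding the blue plate, the wrist force read −4 N, about the plate's weight. The plate was probably unloaded or raised by a few tenths of a millimetre for part of that stretch. I pressed it straight back down, which gave a brief 49 N at the wrist, and kept it pressed to the bench from there.

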